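# Load a trinket pot into its glue-up cradle and hold it aloft

## Robot

A 7-joint arm with a two-finger parallel gripper is mounted at the origin on the work surface. World frame = base frame: x ahead of the robot, y to its left, z up, the work surface at z = 0. Lengths are in m, angles in rad, forces in N, time in s.
With the tool pointing down it reaches from about 0.425 to 0.95 m from the base axis. Payload 16.7 kg.
Tool frame: the origin (TCP) lies at the very end of the fingers, on their centre line; the grasp point (between the pads) lies bot.grip_depth behind it (bot.grip_depth is the distance from the TCP to the grasp point, in m); z points along the fingers, y is the line along which they close (so a half turn about z gives the same grasp; the last joint's range is limited). The gripper opens to 94 mm and grips with 3 to 60 N. Pads are 16 mm wide; open, the fingers measure 119 mm over their backs; the gripper's body (75 mm by 177 mm) begins 78 mm behind the grasp point.
Start: joints at [-1.337, 0.426, 0.074, 1.606, -0.034, 1.111, -0.067], TCP at [0.253, 0.626, 0.205] pointing down, gripper open.
Joint ranges: [-2.85, 2.85], [-0.5, 2.14], [-1.23, 1.37], [0.21, 2.46], [-1.02, 4.16], [0.16, 2.05], [-2.73, 2.73]. Speed limits (rad/s): [1.89, 1.89, 2.39, 2.39, 3.01, 3.01, 3.01].

## Interface

Orientations are given as a unit quaternion [x, y, z, w].
In Python, from rig import bot, viewer gives the robot as it stands. The module is installed in compiled form; this text tells all that it offers.
- The arm moves only by the tool send_rows, never from a script. Its arguments are lists of equal length, an entry for each row: "offset": the shift along the tool's x, y, z each as a share of 0.02 m, from -1 to 1, a list of three; "rotation": the turn, a rotation vector about the tool's x, y, z each as a share of 0.1 rad, from -1 to 1, a list of three; "grip": the closure, from -1 (fully open) to 1 (shut). In form: {"offset": [[tx, ty, tz], ...], "rotation": [[rx, ry, rz], ...], "grip": [grip, ...]}. A call has 1 to 10 rows; each row shifts and turns the commanded pose from where the row before left it, along the tool's axes as they then stand; what a row does not reach is not made up. A row lasts 1/10 s, in which the tool goes at most 50 mm and 8.59 degrees, less where a joint would pass 70% of its speed; a pose out of reach is approached as far as the arm can. A call with a number of a shift or a turn outside -1 to 1 is refused whole. A call with a gripper value outside its range is refused whole. The fingers move at their own pace and stop on an object; "newtons" is the grip in N (left out, the last holds). Time passes only in rows, so rows that do not move let the fingers close. It gives the time, the measured TCP pose, the force, the opening and the grip force at its end, in the units of the state.
- bot.sense(): the state, without advancing time (a new reading comes with each control period).
- viewer.grab_frame(name): name is "scene" or "top" or "wrist"; returns a dict with "color" (400x640x3 uint8, blue, green, red), "range_z" (400x640 float32, m along the optical axis (not along the pixel's ray), 0 where there is no reading), "vertical_fov" (degrees; the focal length in pixels is half the picture's height over the tangent of half this angle, whatever the lens; pixels are square), "cx", "cy" (the principal point, pixels), "world_from_camera" (4x4, takes a point from camera to world coordinates). Camera axes: x right, y up, looking along -z (the intrinsics and any distortion apply to the point x, -y, -z); pixel columns grow to the right and rows downward; lengths in m; the calibration is good to about 2 mm. A picture is of the moment at which its call begins.
- bot.job_done(): hands the job in; it is judged then, once.
The state is a dict: "t": time; "q": joint angles; "dq": joint speeds; "joint_torque": joint torques, N m; "tool_pos": TCP position; "tcp_rot": TCP orientation; "wrist_force": force on the tool from outside, world axes, zero at the start; "moment": the same for the moment, N m; "width": finger opening in m; "grip_force": force on a finger pad.
Only numpy, scipy, OpenCV 4.12 (cv2) and the standard library are available. Lean on these libraries where they do the work, as an engineer would, in place of code of your own. Each camera call takes 0.05 s, during which the arm holds its last target. There are 200 camera calls.

## Task

Stack the little trinket pot in the white cradle's pocket: first the dark wooden body down on the cradle floor, then the brass spacer ring squarely on it, then the blue top disc, setting each part down rather than dropping it. Then take the loaded cradle by its two tall side cheeks, lift it about fifteen centimetres straight up off the cork board, and finish while still holding it there, steady and level. Leave the bead organizer, jar, spool and pliers alone.

Things in the scene. Friction and masses are not known exactly. Their poses are not given: they have to be found in the camera images.
- board: Square cork board, 130 x 130 mm, 8 mm thick, fixed on the bench (bench top at z = 0). Origin: centre of its underside.
- cradle: White plastic cradle, loose (about 0.26 kg), standing on the cork board. 60 mm along its x, 65 mm along its y, 62 mm tall, floor plate 10 mm thick. Tall side cheeks at +y and -y; a rib as tall as the cheeks in each corner closes the pocket, which takes a 52 mm round part with 2 mm play all round. The +x and -x ends are open windows between the ribs. Origin: centre of its underside, z up.
- cheek (a point): Middle of the red stripe on the outer face of the cradle's +y cheek, 50 mm above the cradle's origin. Cheeks are 4.5 mm thick, 60 mm long, tops at 62 mm; outer faces 65 mm apart, inner faces 56 mm. The loaded cradle is taken across both cheeks, fingers closing along its y.
- window (a point): Middle of the lower edge of the cradle's +x window, 30 mm out along its x and 10 mm above its origin (the -x end is alike). Windows are 36 mm wide along y, open at the top: fingers closing along the cradle's x fit down through them beside a part. The ribs fill 18 to 28 mm in |y|, 21.4 to 30 mm in |x|.
- floor (a point): Centre of the cradle's pocket floor, 10 mm above the cradle's origin: where the underside centre of the pot body belongs.
- seat_spacer (a point): Point on the pocket's axis 30 mm above the cradle's origin: where the underside centre of the spacer ring belongs.
- seat_disc (a point): Point on the pocket's axis 42 mm above the cradle's origin: where the underside centre of the top disc belongs (its top is then 54 mm above the cradle's origin, 8 mm below the cheek tops).
- pot_body: Dark wooden round pot body, an open cup 52 mm in diameter, 20 mm tall, wall 6 mm, about 60 g, standing mouth up on the bench. Origin: centre of its underside, z up.
- spacer: Brass-coloured ring, outside diameter 52 mm, hole 36 mm, 12 mm tall, about 50 g, lying flat on the bench. Origin: centre of its underside, z up.
- top_disc: Blue solid disc with a thin white ring printed on top, 52 mm in diameter, 12 mm thick, about 50 g, lying flat on the bench. Origin: centre of its underside, z up.
- organizer: Bystander: clear open bead organizer, 120 x 190 mm, 30 mm tall, six compartments of coloured beads. Origin: centre of its underside.
- jar: Bystander: small glass jar with red cap, 50 mm in diameter, 62 mm tall. Origin: centre of its underside.
- spool: Bystander: green spool standing on end, 36 mm in diameter, 40 mm tall. Origin: centre of its underside.
- pliers: Bystander: small red-handled pliers lying flat, about 125 mm long, 15 mm tall, jaws towards its +x. Origin: under the pivot.

How it is judged:
By the outcome, as a careful person would: the job done as asked, in the order asked, and still so for the second after the job is handed in, while the arm keeps its last pose, push and grip.
It also fails if it takes over 72 s, if anything falls off the work surface, if the arm or the gripper's body presses on something with over 40 N, if the wrist force passes 120 N, or if a joint passes its speed limit or range.

## Working session

There is one attempt and no reset: what is moved stays moved. The work goes in short steps, Python scripts to look and compute and a tool call to move; the robot and the scene stay as the last step left them, time stands still between calls to the robot, and variables do not carry over. Pictures are saved under pics/ and viewed, at most 11 in all, crops included, and the job is handed in when it is done.

Besides the shell and the picture viewer there is one more tool, called after "Request:" as name(argument=value, ...) on one line, values as JSON. send_rows: Moves the arm, as the interface text tells. Shift numbers are shares of 0.02 m and turn numbers shares of 0.1 rad, none past 1 either way. Its arguments: {"type":"object","properties":{"offset":{"type":"array"},"rotation":{"type":"array"},"grip":{"type":"array"},"newtons":{"type":"number"}},"required":["offset","rotation","grip"]}

```bash
mkdir -p pics; python3 - <<'E'
from rig import bot, viewer
import cv2,numpy as np
s=bot.sense();print({k:np.round(v,3).tolist() for k,v in s.items()},bot.grip_depth)
ims=[]
for n in("scene","top"):
    f=viewer.grab_frame(n);np.savez(f"{n}.npz",**f);cv2.imwrite(f"pics/{n}.png",f["color"])
    print(n,f["vertical_fov"],f["cx"],f["cy"],np.round(f["world_from_camera"],3).tolist(),[k for k in f])
E
```

```text
{'t': 0.0, 'q': [-1.336, 0.427, 0.074, 1.607, -0.034, 1.111, -0.067], 'dq': [-0.0, -0.0, 0.001, 0.002, 0.0, 0.002, 0.0], 'joint_torque': [-0.0, -93.584, 3.666, -45.419, -0.049, 0.02, 0.0], 'tool_pos': [0.253, 0.625, 0.205], 'tcp_rot': [0.191, 0.982, -0.001, -0.0], 'wrist_force': [-0.778, 0.213, -0.482], 'moment': [-0.011, 0.033, -0.002], 'grip_force': 0.0, 'width': 0.094} 0.0188
scene 53.88802302707212 319.4798676985693 199.76691281064384 [[-0.287, -0.588, 0.756, 1.325], [0.958, -0.178, 0.226, 0.163], [0.001, 0.789, 0.615, 0.65], [0.0, 0.0, 0.0, 1.0]] ['color', 'range_z', 'vertical_fov', 'cx', 'cy', 'world_from_camera']
top 47.588940086859175 316.53428463662334 198.84910575175607 [[-0.018, 0.99, -0.141, 0.475], [-1.0, -0.015, 0.026, -0.016], [0.024, 0.141, 0.99, 1.201], [0.0, 0.0, 0.0, 1.0]] ['color', 'range_z', 'vertical_fov', 'cx', 'cy', 'world_from_camera']
```

View pics/top.png

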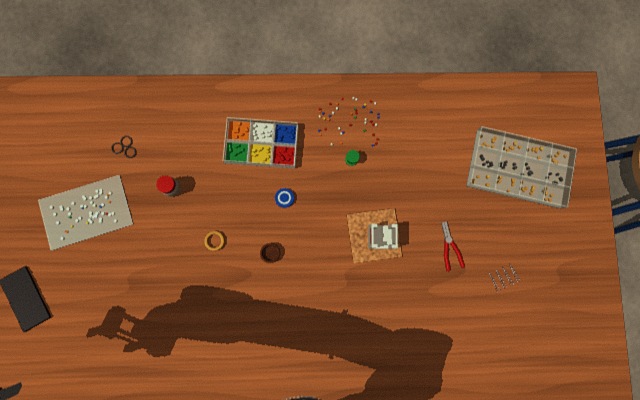

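View pics/scene.png

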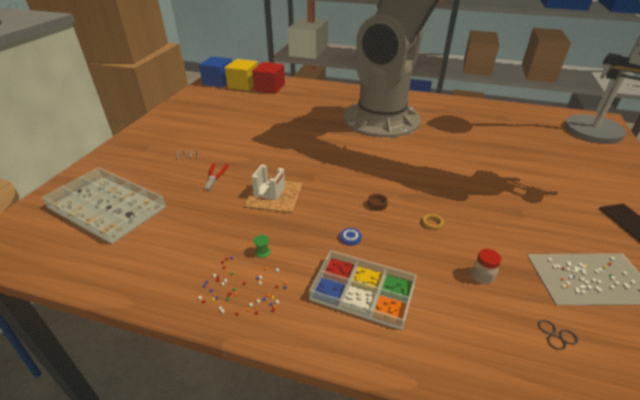

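The top view shows the ring at (215,241), body (271,253), disc (285,198), and cradle (384,236) on the cork board. The scene view confirms these and shows the cradle's tall cheeks.

```bash
cat > h.py <<'E'
import numpy as np,cv2
from scipy.spatial.transform import Rotation as R
def ray(f,u,v):
    F=200/np.tan(np.radians(float(f["vertical_fov"]))/2);T=np.asarray(f["world_from_camera"])
    d=T[:3,:3]@np.array([(u-f["cx"])/F,-(v-f["cy"])/F,-1]);return T[:3,3],d
def onz(f,u,v,z):
    o,d=ray(f,u,v);return o+d*(z-o[2])/d[2]
def cloud(f):
    v,u=np.mgrid[:400,:640];o,_=ray(f,0,0)
    F=200/np.tan(np.radians(float(f["vertical_fov"]))/2);T=np.asarray(f["world_from_camera"]);r=f["range_z"]
    p=np.stack([(u-f["cx"])/F*r,-(v-f["cy"])/F*r,-r],-1);P=p@T[:3,:3].T+T[:3,3];P[r==0]=np.nan;return P
def mask(f,roi,lo,hi):
    h=cv2.cvtColor(f["color"],cv2.COLOR_BGR2HSV);m=cv2.inRange(h,np.array(lo),np.array(hi))
    k=np.zeros_like(m);x0,y0,x1,y1=roi;k[y0:y1,x0:x1]=255;return m&k
def big(m):
    c,_=cv2.findContours(m,cv2.RETR_EXTERNAL,cv2.CHAIN_APPROX_NONE);return max(c,key=cv2.contourArea)
E
python3 - <<'E'
from h import *
f=dict(np.load("top.npz"));P=cloud(f)
for n,roi,z,lo,hi in [("body",(250,235,292,270),.02,(0,0,0),(179,255,75)),("spacer",(198,225,232,257),.012,(15,90,120),(35,255,255)),("disc",(268,182,302,214),.012,(100,120,60),(130,255,255)),("cradle",(345,205,405,265),.062,(0,0,110),(179,60,255)),("board",(340,200,410,270),.008,(5,80,150),(25,165,255))]:
    c=big(mask(f,roi,lo,hi));h=cv2.convexHull(c);q=np.array([onz(f,u,v,z)[:2] for u,v in h[:,0]])
    r=cv2.minAreaRect((q*1000).astype(np.float32));print(n,cv2.boundingRect(c),np.round(r[0],1),np.round(r[1],1),round(r[2],1))
    x,y,w,hh=cv2.boundingRect(c);print(np.nanpercentile(P[y:y+hh,x:x+w,2],[10,50,90,98]).round(4))
g=dict(np.load("scene.npz"))
cv2.imwrite("pics/crad.png",np.hstack([cv2.resize(f["color"][200:270,340:410],(400,400)),cv2.resize(g["color"][150:220,235:305],(400,400))]))
E
```

```text
body (261, 243, 23, 19) [506.7  70.9] [56.6 46.2] 89.0
[-0.0012  0.0054  0.0198  0.0223]
spacer (204, 231, 20, 20) [539.3 223.1] [49.4 49.3] 89.1
[-0.0028  0.0029  0.0129  0.0152]
disc (275, 189, 19, 18) [649.6  39.1] [47.6 45.5] 89.2
[0.0007 0.0113 0.0143 0.016 ]
cradle (369, 224, 29, 25) [ 540.8 -210.7] [70.7 60.3] 89.1
[0.014  0.0199 0.0695 0.0726]
board (347, 213, 14, 28) [ 570.3 -145. ] [68.6 31.2] 6.5
[0.0027 0.0075 0.0106 0.0127]
```

View pics/crad.png

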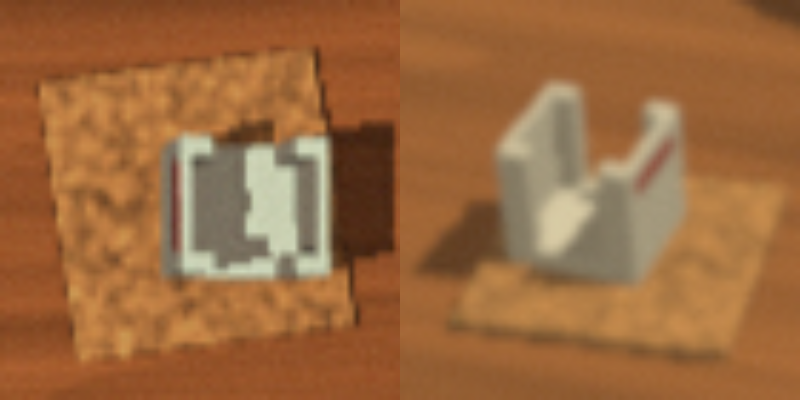

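The crop shows the cradle almost square to the world axes, red stripe (+y cheek) to the left (world +y). I'll turn the tool so y lies along world x and go above the body.

Request:
send_rows(offset=[[0, 0, 0], [0, 0, 0], [0, 0, 0], [0, 0, 0], [0, 0, 0], [0, 0, 0], [0, 0, 0], [0, 0, 0], [0, 0, 0], [0, 0, 0]], rotation=[[0, 0, 1], [0, 0, 1], [0, 0, 1], [0, 0, 1], [0, 0, 1], [0, 0, 1], [0, 0, 1], [0, 0, 1], [0, 0, 1], [0, 0, 1]], grip=[-1, -1, -1, -1, -1, -1, -1, -1, -1, -1])

```text
t: 1.1
tool_pos: [0.2526, 0.6256, 0.2051]
tcp_rot: [0.64, 0.769, -0.0, 0.0]
wrist_force: [-0.3, 0.1, 0.2]
width: 0.0938
grip_force: 0.0
```

Request:
send_rows(offset=[[0, 0, 0], [0, 0, 0], [-1, 0.45, 0], [-1, 0.45, 0], [-1, 0.45, 0], [-1, 0.45, 0], [-1, 0.45, 0], [-1, 0.45, 0], [-1, 0.45, 0], [-1, 0.45, 0]], rotation=[[0, 0, 1], [0, 0, 0.87], [0, 0, 0], [0, 0, 0], [0, 0, 0], [0, 0, 0], [0, 0, 0], [0, 0, 0], [0, 0, 0], [0, 0, 0]], grip=[-1, -1, -1, -1, -1, -1, -1, -1, -1, -1])

```text
t: 2.1
tool_pos: [0.3253, 0.4644, 0.2054]
tcp_rot: [0.707, 0.707, -0.0, 0.0]
wrist_force: [1.1, -0.4, -0.5]
width: 0.0937
grip_force: 0.0
```

Request:
send_rows(offset=[[-1, 0.45, 0], [-1, 0.45, 0], [-1, 0.45, 0], [-1, 0.45, 0], [-1, 0.45, 0], [-1, 0.45, 0], [-1, 0.45, 0], [-1, 0.45, 0], [-1, 0.45, 0], [-1, 0.45, 0]], rotation=[[0, 0, 0], [0, 0, 0], [0, 0, 0], [0, 0, 0], [0, 0, 0], [0, 0, 0], [0, 0, 0], [0, 0, 0], [0, 0, 0], [0, 0, 0]], grip=[-1, -1, -1, -1, -1, -1, -1, -1, -1, -1])

```text
t: 3.1
tool_pos: [0.4152, 0.2641, 0.2055]
tcp_rot: [0.707, 0.707, 0.0, -0.0]
wrist_force: [0.2, -0.0, -0.9]
width: 0.094
grip_force: 0.0
```

Request:
send_rows(offset=[[-1, 0.45, 0], [-1, 0.45, 0], [-1, 0.45, 0], [-1, 0.45, 0], [-1, 0.45, 0], [-1, 0.45, 0], [-1, 0.45, 0], [-1, 0.45, 0], [-1, 0.45, 0], [0, 0, 0]], rotation=[[0, 0, 0], [0, 0, 0], [0, 0, 0], [0, 0, 0], [0, 0, 0], [0, 0, 0], [0, 0, 0], [0, 0, 0], [0, 0, 0], [0, 0, 0]], grip=[-1, -1, -1, -1, -1, -1, -1, -1, -1, -1])

```text
t: 4.1
tool_pos: [0.4964, 0.0825, 0.2056]
tcp_rot: [0.708, 0.706, 0.0, 0.0]
wrist_force: [0.7, 0.9, -0.6]
width: 0.0941
grip_force: 0.0
```

```bash
python3 - <<'E'
from rig import bot,viewer
from h import *
s=bot.sense();print(s["t"],np.round(s["q"],2),np.round(s["tool_pos"],4),np.round(s["tcp_rot"],4))
f=viewer.grab_frame("wrist");np.savez("w1.npz",**f);cv2.imwrite("pics/w1.png",f["color"]);print(f["vertical_fov"],np.round(f["world_from_camera"],3).tolist())
E
```

```text
4.1 [-0.87  0.16  0.65  2.01 -0.11  1.01 -0.17] [0.4964 0.0825 0.2056] [7.084e-01 7.058e-01 1.000e-04 3.000e-04]
65.12419957955869 [[1.0, 0.003, 0.0, 0.498], [-0.003, 0.966, 0.259, 0.158], [0.0, -0.259, 0.966, 0.385], [0.0, 0.0, 0.0, 1.0]]
```

View pics/w1.png

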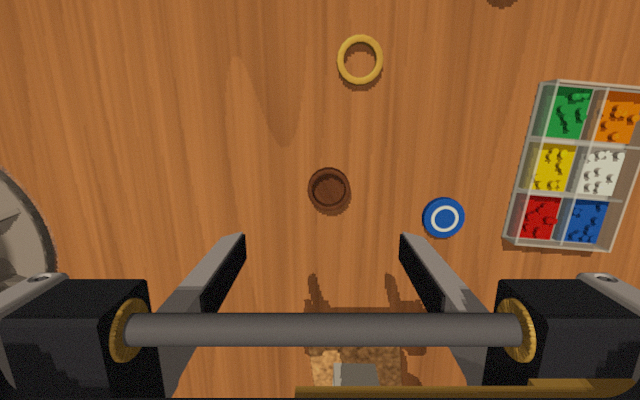

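The wrist view shows the body at (329,190), ring (360,60), disc (444,218), and the fingers below.

```bash
cat >> h.py <<'E'
def circ(f,roi,z,lo,hi):
    h=cv2.convexHull(big(mask(f,roi,lo,hi)))
    q=np.array([onz(f,u,v,z)[:2] for u,v in h[:,0]],np.float32)*1000
    c,r=cv2.minEnclosingCircle(q);e=cv2.fitEllipse(q);return np.round([*c,r,*e[0],*e[1]],1)
E
python3 - <<'E'
from h import *
f=dict(np.load("w1.npz"));P=cloud(f);print(np.nanmedian(P[100:150,300:340,2]))
print(f["color"][190,[300,312,318,329,345,355]].tolist())
h=cv2.cvtColor(f["color"],cv2.COLOR_BGR2HSV);print(h[190,300:360:5].tolist())
for v in (60,75,90):print("body",circ(f,(300,160,360,218),.02,(0,0,0),(179,255,v)))
print("ring",circ(f,(330,30,390,90),.012,(17,90,90),(35,255,255)))
print("disc",circ(f,(415,190,470,245),.012,(100,120,60),(130,255,255)))
for n,r,z in(("body",(300,160,360,218),.013),("ring",(330,30,390,90),.007),("disc",(415,190,470,245),.007)):
    Q=P[r[1]:r[3],r[0]:r[2]].reshape(-1,3);Q=Q[Q[:,2]>z];a,b=np.percentile(Q,[1,99],axis=0);print(n,a.round(4),b.round(4),((a+b)/2).round(4))
E
```

```text
-9.180004451858625e-05
[[61, 113, 174], [22, 28, 51], [34, 56, 97], [27, 56, 99], [22, 36, 66], [60, 113, 175]]
[[14, 166, 174], [14, 172, 168], [11, 169, 104], [9, 161, 90], [11, 175, 99], [11, 160, 99], [11, 183, 99], [12, 176, 103], [12, 171, 106], [10, 170, 66], [13, 176, 116], [14, 168, 175]]
body [500.3  78.4  18.2 502.1  77.9  31.6  36.8]
body [505.1  76.6  20.1 505.   76.5  39.   40.1]
body [504.7  76.5  20.9 504.8  76.7  40.9  41.7]
ring [538.9 220.9  25.8 539.  220.9  50.9  51.2]
disc [647.4  39.   27.1 648.   39.1  50.   54.1]
body [0.4807 0.0513 0.0136] [0.5303 0.1005 0.0215] [0.5055 0.0759 0.0175]
ring [0.5154 0.1955 0.0078] [0.5642 0.2448 0.0136] [0.5398 0.2201 0.0107]
disc [0.5504 0.0137 0.0084] [0.6742 0.092  0.2249] [0.6123 0.0528 0.1166]
```

Request:
send_rows(offset=[[-0.32, 0.45, 1], [0, 0, 1], [0, 0, 1], [0, 0, 1], [0, 0, 1], [0, 0, 1], [0, 0, 1], [0, 0, 1], [0, 0, 1], [0, 0, 0.5]], rotation=[[0, 0, 0.03], [0, 0, 0], [0, 0, 0], [0, 0, 0], [0, 0, 0], [0, 0, 0], [0, 0, 0], [0, 0, 0], [0, 0, 0], [0, 0, 0]], grip=[-1, -1, -1, -1, -1, -1, -1, -1, -1, -1])

```text
t: 5.15
tool_pos: [0.5036, 0.0798, 0.0141]
tcp_rot: [0.708, 0.706, -0.001, -0.001]
wrist_force: [0.5, 0.1, 0.1]
width: 0.094
grip_force: 0.0
```

```bash
python3 - <<'E'
from rig import bot,viewer
from h import *
s=bot.sense();print(s["t"],np.round(s["tool_pos"],4),np.round(s["tcp_rot"],4))
f=viewer.grab_frame("wrist");np.savez("w2.npz",**f);cv2.imwrite("pics/w2.png",f["color"])
E
```

```text
5.15 [0.5036 0.0798 0.0141] [ 7.079e-01  7.064e-01 -8.000e-04 -5.000e-04]
```

View pics/w2.png

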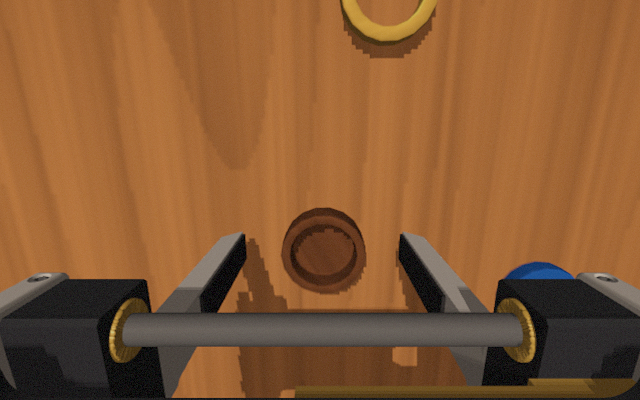

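The body sits between the open fingers, centred around (324,252), with clearance both sides.

```bash
python3 - <<'E'
from h import *
f=dict(np.load("w2.npz"));P=cloud(f)
for v in (75,90,105,120):print("body",v,circ(f,(275,200,375,300),.02,(0,0,0),(179,255,v)))
Q=P[200:300,275:375].reshape(-1,3);Q=Q[Q[:,2]>.014];print(np.percentile(Q,[1,99],axis=0).round(4))
E
```

```text
body 75 [505.   76.9  20.  504.9  76.8  38.7  39.6]
body 90 [505.3  77.3  21.2 505.1  76.7  40.2  41.2]
body 105 [507.2  78.6  27.9 505.6  78.1  49.9  56.3]
body 120 [506.9  78.3  28.4 505.8  77.9  50.4  56.7]
[[0.481  0.0513 0.0143]
 [0.5299 0.1008 0.0211]]
```

Request:
send_rows(offset=[[-0.18, 0.08, 0.3], [0, 0, 0.2], [0, 0, 0]], rotation=[[0, 0, 0], [0, 0, 0], [0, 0, 0]], grip=[-1, -1, -1])

```text
t: 5.5
tool_pos: [0.5064, 0.0758, 0.0056]
tcp_rot: [0.708, 0.706, 0.0, 0.0]
wrist_force: [-0.3, 0.9, -0.0]
width: 0.094
grip_force: 0.0
```

Request:
send_rows(offset=[[0, 0, 0.05], [0, 0, 0], [0, 0, 0], [0, 0, 0], [0, 0, 0], [0, 0, 0], [0, 0, 0], [0, 0, 0]], rotation=[[0, 0, 0], [0, 0, 0], [0, 0, 0], [0, 0, 0], [0, 0, 0], [0, 0, 0], [0, 0, 0], [0, 0, 0]], grip=[0.1, 0.1, 0.5, 0.8, 1, 1, 1, 1], newtons=15)

```text
t: 6.3
tool_pos: [0.5062, 0.0759, 0.0045]
tcp_rot: [0.708, 0.706, -0.0, -0.0]
wrist_force: [-1.0, 1.4, 2.9]
width: 0.0524
grip_force: 15.0
```

Request:
send_rows(offset=[[0, 0, -0.5], [0, 0, -1], [0, 0, -1], [0, 0, -1], [-0.5, 0, -1], [-1, 0.1, -1], [-1, 0.1, -1], [-1, 0.1, -1], [-1, 0.1, -1], [-1, 0.1, -0.5]], rotation=[[0, 0, 0], [0, 0, 0], [0, 0, 0], [0, 0, 0], [0, 0, 0], [0, 0, 0], [0, 0, 0], [0, 0, 0], [0, 0, 0], [0, 0, 0]], grip=[1, 1, 1, 1, 1, 1, 1, 1, 1, 1])

```text
t: 7.3
tool_pos: [0.5164, -0.0353, 0.1866]
tcp_rot: [0.708, 0.706, 0.001, 0.0]
wrist_force: [-0.3, 0.3, -0.9]
width: 0.0521
grip_force: 15.0
```

Request:
send_rows(offset=[[-1, 0.1, 0], [-1, 0.1, 0], [-1, 0.1, 0], [-1, 0.1, 0], [-1, 0.1, 0], [-1, 0.1, 0], [-1, 0.1, 0], [-1, 0.1, 0], [-1, 0.1, 0], [-1, 0.1, 0]], rotation=[[0, 0, 0], [0, 0, 0], [0, 0, 0], [0, 0, 0], [0, 0, 0], [0, 0, 0], [0, 0, 0], [0, 0, 0], [0, 0, 0], [0, 0, 0]], grip=[1, 1, 1, 1, 1, 1, 1, 1, 1, 1])

```text
t: 8.3
tool_pos: [0.5352, -0.2352, 0.1851]
tcp_rot: [0.708, 0.706, 0.0, 0.0]
wrist_force: [0.0, -0.1, 0.4]
width: 0.0521
grip_force: 15.0
```

Request:
send_rows(offset=[[-1, 0.1, 0], [-1, 0.1, 0], [-1, 0.1, 0], [0, 0, 0], [0, 0, 0]], rotation=[[0, 0, 0], [0, 0, 0], [0, 0, 0], [0, 0, 0], [0, 0, 0]], grip=[1, 1, 1, 1, 1])

```text
t: 8.8
tool_pos: [0.5409, -0.2944, 0.1848]
tcp_rot: [0.709, 0.706, -0.0, -0.0]
wrist_force: [0.6, -0.4, -1.0]
width: 0.0521
grip_force: 15.0
```

```bash
python3 - <<'E'
from rig import bot,viewer
from h import *
s=bot.sense();print(s["t"],np.round(s["q"],2),np.round(s["tool_pos"],4),np.round(s["tcp_rot"],4),s["width"],s["grip_force"])
f=viewer.grab_frame("wrist");np.savez("w3.npz",**f);cv2.imwrite("pics/w3.png",f["color"])
E
```

```text
8.8 [-0.16  0.43  0.73  1.8  -0.32  1.04  0.69] [ 0.5409 -0.2944  0.1848] [ 7.085e-01  7.057e-01 -1.000e-04 -1.000e-04] 0.05210977696551989 14.9999318132177
```

View pics/w3.png

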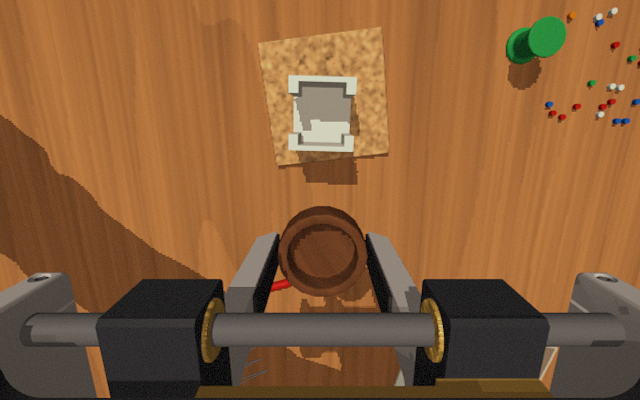

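The cradle is clearly seen with its rim spanning about (288..357, 75..153). The body is held squarely at (324,252).

```bash
python3 - <<'E'
from h import *
f=dict(np.load("w3.npz"));P=cloud(f)
# cheek tops: white mask + depth height
m=mask(f,(280,65,365,160),(0,0,150),(179,70,255));ok=(P[...,2]>.060)&(P[...,2]<.08)
m2=(m>0)&ok;q=[]
print(np.nanmedian(P[m2][:,2]),m2.sum())
mm=(m2*255).astype(np.uint8);v,u=np.nonzero(mm)
Q=np.array([onz(f,a,b,.070)[:2] for a,b in zip(u,v)],np.float32)*1000
r=cv2.minAreaRect(Q);print("rim",r,np.percentile(Q,[1,99],axis=0).round(1))
Qd=(P[m2][:,:2]*1000).astype(np.float32);print(cv2.minAreaRect(Qd))
for rows in((70,105),(125,160)):
    w=(v>rows[0])&(v<rows[1]);l=cv2.fitLine(Q[w],cv2.DIST_HUBER,0,.01,.01).ravel();print("cheek",np.degrees(np.arctan2(l[1],l[0])),l[2:],np.percentile(Q[w],[1,99],axis=0).round(1).tolist())
h=cv2.cvtColor(f["color"],cv2.COLOR_BGR2HSV)
zt=.1848+.0155
for vv in (75,90,105,120):print("body",vv,circ(f,(279,200,368,300),zt,(0,0,0),(179,255,vv)))
c=P[200:300,279:368].reshape(-1,3);c=c[(c[:,2]>zt-.004)&(c[:,2]<zt+.004)];print(np.percentile(c,[1,50,99],axis=0).round(4))
E
```

```text
0.06990625505163664 1158
rim ((541.9659423828125, -215.010498046875), (64.78130340576172, 59.31135940551758), 88.21826934814453) [[ 511.7 -247.7]
 [ 571.7 -182.4]]
((541.8350219726562, -214.97360229492188), (64.9418716430664, 59.58416748046875), 88.23519134521484)
cheek -1.6501282 [ 542.7703 -186.2986] [[513.1, -197.5], [572.1, -182.4]]
cheek -1.4597685 [ 540.9973  -243.38724] [[511.5, -247.7], [570.6, -232.1]]
body 75 [ 541.7 -294.3   20.   541.5 -293.9   38.6   39.8]
body 90 [ 541.8 -294.1   20.4  541.8 -294.2   40.3   40.6]
body 105 [ 546.2 -294.3   31.3  544.2 -294.3   52.7   61.5]
body 120 [ 546.4 -294.6   31.6  545.  -294.7   53.9   62.9]
[[ 0.5178 -0.3191  0.1965]
 [ 0.5424 -0.2935  0.1997]
 [ 0.5666 -0.2696  0.2013]]
```

Request:
send_rows(offset=[[1, 0, 0], [1, 0, 0], [1, 0, 0], [0.96, 0, 0.5], [0, 0, 1], [0, 0, 1], [0, 0, 1], [0, 0, 1], [0, 0, 0.5], [0, 0, 0]], rotation=[[0, 0, 0.24], [0, 0, 0], [0, 0, 0], [0, 0, 0], [0, 0, 0], [0, 0, 0], [0, 0, 0], [0, 0, 0], [0, 0, 0], [0, 0, 0]], grip=[1, 1, 1, 1, 1, 1, 1, 1, 1, 1])

```text
t: 9.85
tool_pos: [0.5422, -0.2142, 0.0837]
tcp_rot: [0.716, 0.698, -0.0, -0.001]
wrist_force: [0.4, -0.3, -0.1]
width: 0.0522
grip_force: 15.0
```

```bash
python3 - <<'E'
from rig import bot,viewer
from h import *
s=bot.sense();t=s["tool_pos"];print(s["t"],np.round(t,4),np.round(s["tcp_rot"],4),s["width"])
f=viewer.grab_frame("wrist");np.savez("w4.npz",**f);cv2.imwrite("pics/w4.png",f["color"][170:330,220:430].repeat(3,0).repeat(3,1))
zt=t[2]+.0155;P=cloud(f)
for vv in (75,90):print("body",vv,circ(f,(279,200,368,300),zt,(0,0,0),(179,255,vv)))
m=mask(f,(230,150,420,330),(0,0,110),(179,70,255))>0;ok=(P[...,2]>.065)&(P[...,2]<.075)&m;Q=P[ok];print(ok.sum(),np.percentile(Q,[1,50,99],axis=0).round(4))
E
```

```text
9.85 [ 0.5422 -0.2142  0.0837] [ 7.163e-01  6.978e-01 -5.000e-04 -8.000e-04] 0.05215338436818326
body 75 [ 543.2 -214.2   20.2  543.2 -214.    39.3   40.2]
body 90 [ 543.1 -213.5   20.9  543.2 -213.9   40.5   40.9]
1363 [[ 0.5118 -0.2468  0.0659]
 [ 0.5402 -0.1862  0.0698]
 [ 0.572  -0.1817  0.0713]]
```

View pics/w4.png

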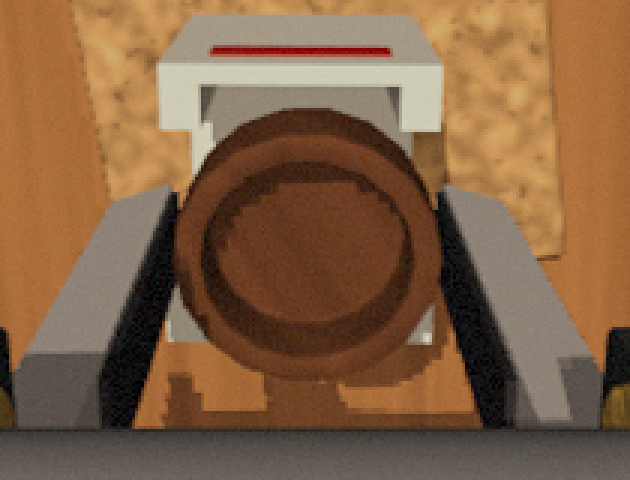

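Body is centred over the pocket within about 1 mm; I make a small correction and lower slowly.

Request:
send_rows(offset=[[-0.03, -0.05, 0.25], [0, 0, 0.4], [0, 0, 0.4], [0, 0, 0.4], [0, 0, 0.4], [0, 0, 0.4], [0, 0, 0.35], [0, 0, 0.2], [0, 0, 0]], rotation=[[0, 0, 0], [0, 0, 0], [0, 0, 0], [0, 0, 0], [0, 0, 0], [0, 0, 0], [0, 0, 0], [0, 0, 0], [0, 0, 0]], grip=[1, 1, 1, 1, 1, 1, 1, 1, 1])

```text
t: 10.8
tool_pos: [0.5416, -0.2157, 0.0279]
tcp_rot: [0.717, 0.697, -0.0, -0.0]
wrist_force: [-1.5, 0.2, -1.3]
width: 0.0519
grip_force: 15.0
```

Request:
send_rows(offset=[[0, 0, 0.1], [0, 0, 0.08], [0, 0, 0.05], [0, 0, 0.03], [0, 0, 0]], rotation=[[0, 0, 0], [0, 0, 0], [0, 0, 0], [0, 0, 0], [0, 0, 0]], grip=[1, 1, 1, 1, 1])

```text
t: 11.3
tool_pos: [0.5418, -0.2157, 0.0233]
tcp_rot: [0.717, 0.697, -0.0, -0.0]
wrist_force: [-0.8, 0.7, 0.1]
width: 0.0527
grip_force: 15.0
```

Request:
send_rows(offset=[[0, 0, 0.03], [0, 0, 0.03], [0, 0, 0]], rotation=[[0, 0, 0], [0, 0, 0], [0, 0, 0]], grip=[1, 1, 1])

```text
t: 11.6
tool_pos: [0.5419, -0.2157, 0.0225]
tcp_rot: [0.717, 0.697, 0.0, 0.0]
wrist_force: [-3.1, 1.9, 8.8]
width: 0.0519
grip_force: 15.0
```

Request:
send_rows(offset=[[0, 0, -0.02], [0, 0, 0], [0, 0, 0], [0, 0, 0], [0, 0, -0.5], [0, 0, -1], [0, 0, -1], [0, 0, -1], [0.5, 0, -1], [1, 0, -1]], rotation=[[0, 0, 0], [0, 0, 0], [0, 0, 0], [0, 0, 0], [0, 0, 0], [0, 0, 0], [0, 0, 0], [0, 0, 0], [0, 0, 0], [0, 0, 0]], grip=[0, -1, -1, -1, -1, -1, -1, -1, -1, -1])

```text
t: 12.6
tool_pos: [0.5424, -0.1869, 0.1341]
tcp_rot: [0.717, 0.697, -0.0, 0.0]
wrist_force: [0.3, 0.6, 1.1]
width: 0.0942
grip_force: 0.0
```

Request:
send_rows(offset=[[1, -0.04, 0], [1, -0.04, 0], [1, -0.04, 0], [1, -0.04, 0], [1, -0.04, 0], [1, -0.04, 0], [1, -0.04, 0], [1, -0.04, 0], [1, -0.04, 0], [1, -0.04, 0]], rotation=[[0, 0, 0], [0, 0, 0], [0, 0, 0], [0, 0, 0], [0, 0, 0], [0, 0, 0], [0, 0, 0], [0, 0, 0], [0, 0, 0], [0, 0, 0]], grip=[-1, -1, -1, -1, -1, -1, -1, -1, -1, -1])

```text
t: 13.6
tool_pos: [0.5401, 0.0152, 0.1332]
tcp_rot: [0.717, 0.697, 0.0, 0.0]
wrist_force: [-1.3, -0.3, 0.4]
width: 0.0941
grip_force: 0.0
```

Request:
send_rows(offset=[[1, -0.04, 0], [1, -0.04, 0], [1, -0.04, 0], [1, -0.04, 0], [1, -0.04, 0], [1, -0.04, 0], [1, -0.04, 0], [1, -0.04, 0], [1, -0.04, 0], [1, -0.04, 0]], rotation=[[0, 0, 0], [0, 0, 0], [0, 0, 0], [0, 0, 0], [0, 0, 0], [0, 0, 0], [0, 0, 0], [0, 0, 0], [0, 0, 0], [0, 0, 0]], grip=[-1, -1, -1, -1, -1, -1, -1, -1, -1, -1])

```text
t: 14.6
tool_pos: [0.5376, 0.2155, 0.1331]
tcp_rot: [0.717, 0.697, 0.0, 0.0]
wrist_force: [0.5, 0.1, 0.2]
width: 0.0939
grip_force: 0.0
```

Request:
send_rows(offset=[[0.3, 0, 0.5], [0, 0, 0.5], [0, 0, 0]], rotation=[[0, 0, 0], [0, 0, 0], [0, 0, 0]], grip=[-1, -1, -1])

```text
t: 14.9
tool_pos: [0.5367, 0.2193, 0.1108]
tcp_rot: [0.717, 0.697, -0.001, -0.0]
wrist_force: [-0.7, -0.6, 0.3]
width: 0.0938
grip_force: 0.0
```

```bash
python3 - <<'E'
from rig import bot,viewer
from h import *
s=bot.sense();t=s["tool_pos"];print(s["t"],np.round(s["q"],2),np.round(t,4),np.round(s["tcp_rot"],4),s["width"])
f=viewer.grab_frame("wrist");np.savez("w5.npz",**f)
print("ring",circ(f,(250,120,400,300),.012,(17,90,90),(35,255,255)))
g=viewer.grab_frame("top");np.savez("top2.npz",**g);P=cloud(g);m=mask(g,(365,218,402,252),(0,0,0),(20,255,110));print(m.sum()/255, big(m)[:,0].mean(0), np.nanmedian(P[m>0],axis=0))
E
```

```text
14.9 [-0.99  0.44  0.63  1.94 -0.33  0.87 -0.22] [0.5367 0.2193 0.1108] [ 0.7168  0.6972 -0.0014 -0.    ] 0.09379434440766217
ring [539.5 221.5  26.2 539.6 221.4  51.   52.2]
764.0 [383.08666667 236.42666667] [ 0.54088243 -0.21279475  0.01942054]
```

Request:
send_rows(offset=[[0.1, 0.13, 0.8], [0, 0, 1], [0, 0, 1], [0, 0, 1], [0, 0, 0.8], [0, 0, 0.4], [0, 0, 0.2], [0, 0, 0.1], [0, 0, 0]], rotation=[[0, 0, 0], [0, 0, 0], [0, 0, 0], [0, 0, 0], [0, 0, 0], [0, 0, 0], [0, 0, 0], [0, 0, 0], [0, 0, 0]], grip=[-1, -1, -1, -1, -1, -1, -1, -1, -1])

```text
t: 15.9
tool_pos: [0.5406, 0.2226, 0.0068]
tcp_rot: [0.717, 0.697, 0.0, 0.0]
wrist_force: [0.6, 0.3, 0.2]
width: 0.094
grip_force: 0.0
```

Request:
send_rows(offset=[[-0.05, -0.04, 0.18], [0, 0, 0], [0, 0, 0], [0, 0, 0], [0, 0, 0], [0, 0, 0], [0, 0, 0], [0, 0, 0]], rotation=[[0, 0, 0], [0, 0, 0], [0, 0, 0], [0, 0, 0], [0, 0, 0], [0, 0, 0], [0, 0, 0], [0, 0, 0]], grip=[-1, 0.1, 0.3, 0.6, 1, 1, 1, 1])

```text
t: 16.7
tool_pos: [0.5395, 0.2216, 0.0029]
tcp_rot: [0.717, 0.697, 0.0, -0.0]
wrist_force: [-0.1, -0.5, 1.4]
width: 0.0519
grip_force: 15.0
```

Request:
send_rows(offset=[[0, 0, -0.5], [0, 0, -1], [0, 0, -1], [0, 0, -1], [0, 0, -1], [-0.85, 0, -1], [-1, 0, -0.5], [-1, 0.05, 0], [-1, 0.05, 0], [-1, 0.05, 0]], rotation=[[0, 0, 0], [0, 0, 0], [0, 0, 0], [0, 0, 0], [0, 0, 0], [0, 0, 0], [0, 0, 0], [0, 0, 0], [0, 0, 0], [0, 0, 0]], grip=[1, 1, 1, 1, 1, 1, 1, 1, 1, 1])

```text
t: 17.7
tool_pos: [0.5395, 0.1227, 0.1231]
tcp_rot: [0.717, 0.697, -0.0, -0.0]
wrist_force: [0.5, 0.3, -2.2]
width: 0.0518
grip_force: 15.0
```

Request:
send_rows(offset=[[-1, 0.04, 0], [-1, 0.04, 0], [-1, 0.04, 0], [-1, 0.04, 0], [-1, 0.04, 0], [-1, 0.04, 0], [-1, 0.04, 0], [-1, 0.04, 0], [-1, 0.04, 0], [-1, 0.04, 0]], rotation=[[0, 0, 0], [0, 0, 0], [0, 0, 0], [0, 0, 0], [0, 0, 0], [0, 0, 0], [0, 0, 0], [0, 0, 0], [0, 0, 0], [0, 0, 0]], grip=[1, 1, 1, 1, 1, 1, 1, 1, 1, 1])

```text
t: 18.7
tool_pos: [0.5417, -0.0774, 0.123]
tcp_rot: [0.717, 0.697, -0.0, -0.0]
wrist_force: [0.1, -0.2, -0.8]
width: 0.052
grip_force: 15.0
```

Request:
send_rows(offset=[[-1, 0.04, 0], [-1, 0.04, 0], [-1, 0.04, 0], [-1, 0.04, 0], [-1, 0.04, 0], [-1, 0.04, 0.3], [0, 0, 0.8], [0, 0, 0.5], [0, 0, 0]], rotation=[[0, 0, 0], [0, 0, 0], [0, 0, 0], [0, 0, 0], [0, 0, 0], [0, 0, 0], [0, 0, 0], [0, 0, 0], [0, 0, 0]], grip=[1, 1, 1, 1, 1, 1, 1, 1, 1])

```text
t: 19.6
tool_pos: [0.5427, -0.195, 0.0893]
tcp_rot: [0.717, 0.698, -0.001, -0.001]
wrist_force: [0.0, -0.2, 0.2]
width: 0.0518
grip_force: 15.0
```

```bash
cat >chk.py <<'E'
import sys
from rig import bot,viewer
from h import *
n,top=sys.argv[1],float(sys.argv[2])
s=bot.sense();t=s["tool_pos"];print(s["t"],np.round(t,4),np.round(s["tcp_rot"],4),s["width"])
f=viewer.grab_frame("wrist");np.savez(n+".npz",**f);cv2.imwrite("pics/"+n+".png",f["color"][150:330,220:430].repeat(3,0).repeat(3,1))
zt=t[2]+top;P=cloud(f)
R_=((17,90,90),(35,255,255)) if n[0]=="r" else ((100,120,50),(130,255,255))
print("part",circ(f,(250,180,400,305),zt,*R_))
m=mask(f,(230,130,420,235),(0,0,110),(179,70,255))>0;ok=(P[...,2]>.066)&(P[...,2]<.075)&m;v,u=np.nonzero(ok)
Q=np.array([onz(f,a,b,.07)[:2] for a,b in zip(u,v)])
print("cheek +y",len(Q),np.percentile(Q,[1,50,99],axis=0).round(4).tolist())
E
python3 chk.py r1 .009
```

```text
19.6 [ 0.5427 -0.195   0.0893] [ 0.7166  0.6975 -0.0008 -0.0012] 0.05180589085320404
part [ 543.8 -194.1   26.8  543.7 -194.3   50.8   53.7]
cheek +y 356 [[0.513, -0.194], [0.5201, -0.1858], [0.5726, -0.1809]]
```

View pics/r1.png

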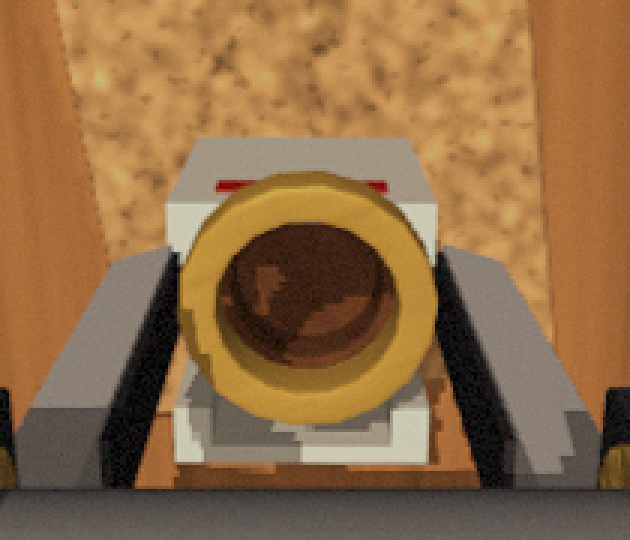

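The ring is held level at its grip, 20 mm short of the cradle in y; shift and lower.

Request:
send_rows(offset=[[-0.7, -0.01, 0], [-0.33, 0, 0], [0, 0, 0], [0, 0, 0.4], [0, 0, 0.4], [0, 0, 0.4], [0, 0, 0.4], [0, 0, 0.4], [0, 0, 0.2], [0, 0, 0]], rotation=[[0, 0, 0], [0, 0, 0], [0, 0, 0], [0, 0, 0], [0, 0, 0], [0, 0, 0], [0, 0, 0], [0, 0, 0], [0, 0, 0], [0, 0, 0]], grip=[1, 1, 1, 1, 1, 1, 1, 1, 1, 1])

```text
t: 20.65
tool_pos: [0.5428, -0.2162, 0.0461]
tcp_rot: [0.717, 0.698, -0.0, -0.0]
wrist_force: [-2.2, 0.7, -0.8]
width: 0.0515
grip_force: 15.0
```

Request:
send_rows(offset=[[0.02, -0.04, 0.1], [0, 0, 0.08], [0, 0, 0.03], [0, 0, 0], [0, 0, 0]], rotation=[[0, 0, 0], [0, 0, 0], [0, 0, 0], [0, 0, 0], [0, 0, 0]], grip=[1, 1, 1, 1, 1])

```text
t: 21.15
tool_pos: [0.5426, -0.216, 0.0428]
tcp_rot: [0.717, 0.697, 0.0, 0.0]
wrist_force: [0.5, -0.2, -0.9]
width: 0.0519
grip_force: 15.0
```

Request:
send_rows(offset=[[0, -0.02, 0.05], [0, 0, 0.03], [0, 0, 0.02], [0, 0, 0]], rotation=[[0, 0, 0], [0, 0, 0], [0, 0, 0], [0, 0, 0]], grip=[1, 1, 1, 1])

```text
t: 21.55
tool_pos: [0.542, -0.2159, 0.0409]
tcp_rot: [0.717, 0.697, 0.0, -0.0]
wrist_force: [-2.0, 0.8, 4.0]
width: 0.0512
grip_force: 15.0
```

Request:
send_rows(offset=[[0, 0, -0.01], [0, 0, 0], [0, 0, 0], [0, 0, 0], [0, 0, -0.5], [0, 0, -1], [0, 0, -1], [0, 0, -1], [1, 0.38, -0.7], [1, 0.38, 0]], rotation=[[0, 0, 0], [0, 0, 0], [0, 0, 0], [0, 0, 0], [0, 0, 0], [0, 0, 0], [0, 0, 0], [0, 0, 0], [0, 0, 0], [0, 0, 0]], grip=[0, -1, -1, -1, -1, -1, -1, -1, -1, -1])

```text
t: 22.55
tool_pos: [0.5593, -0.1768, 0.1276]
tcp_rot: [0.717, 0.697, 0.001, 0.001]
wrist_force: [-0.2, 0.6, -0.3]
width: 0.0941
grip_force: 0.0
```

Request:
send_rows(offset=[[1, 0.38, 0], [1, 0.38, 0], [1, 0.38, 0], [1, 0.38, 0], [1, 0.38, 0], [1, 0.38, 0], [1, 0.38, 0], [1, 0.38, 0], [1, 0.38, 0], [1, 0.38, 0]], rotation=[[0, 0, 0], [0, 0, 0], [0, 0, 0], [0, 0, 0], [0, 0, 0], [0, 0, 0], [0, 0, 0], [0, 0, 0], [0, 0, 0], [0, 0, 0]], grip=[-1, -1, -1, -1, -1, -1, -1, -1, -1, -1])

```text
t: 23.55
tool_pos: [0.6402, 0.0227, 0.1254]
tcp_rot: [0.717, 0.697, 0.0, 0.0]
wrist_force: [0.3, 0.4, 0.9]
width: 0.0939
grip_force: 0.0
```

Request:
send_rows(offset=[[0.9, 0.38, 0.2], [0, 0, 0.5], [0, 0, 0.5], [0, 0, 0]], rotation=[[0, 0, 0], [0, 0, 0], [0, 0, 0], [0, 0, 0]], grip=[-1, -1, -1, -1])

```text
t: 23.95
tool_pos: [0.6466, 0.0385, 0.0991]
tcp_rot: [0.717, 0.697, -0.001, -0.001]
wrist_force: [-0.0, -0.4, -0.2]
width: 0.0938
grip_force: 0.0
```

```bash
python3 - <<'E'
from rig import bot,viewer
from h import *
s=bot.sense();t=s["tool_pos"];print(s["t"],np.round(s["q"],2),np.round(t,4),np.round(s["tcp_rot"],4),s["width"])
f=viewer.grab_frame("wrist");np.savez("w6.npz",**f)
print("disc",circ(f,(250,150,400,300),.012,(100,120,60),(130,255,255)))
g=viewer.grab_frame("top");np.savez("top3.npz",**g)
m=mask(g,(365,218,402,252),(17,80,80),(35,255,255));c=big(m);print(cv2.boundingRect(c),circ(g,(365,218,402,252),.050,(17,80,80),(35,255,255)))
E
```

```text
23.95 [-0.62  0.57  0.63  1.79 -0.41  0.92  0.17] [0.6466 0.0385 0.0991] [ 7.170e-01  6.971e-01 -1.300e-03 -5.000e-04] 0.09375521802716257
disc [650.   38.2  26.2 650.3  38.   50.1  52.3]
(377, 226, 17, 20) [ 543.9 -214.6   26.   543.6 -216.    46.2   50.8]
```

Request:
send_rows(offset=[[0, 0.12, 0.8], [0, 0, 1], [0, 0, 1], [0, 0, 1], [0, 0, 0.6], [0, 0, 0.3], [0, 0, 0.1], [0, 0, 0], [0, 0, 0]], rotation=[[0, 0, 0], [0, 0, 0], [0, 0, 0], [0, 0, 0], [0, 0, 0], [0, 0, 0], [0, 0, 0], [0, 0, 0], [0, 0, 0]], grip=[-1, -1, -1, -1, -1, -1, -1, -1, -1])

```text
t: 24.95
tool_pos: [0.6507, 0.0393, 0.0056]
tcp_rot: [0.717, 0.697, 0.0, 0.0]
wrist_force: [0.0, -0.5, 0.4]
width: 0.0942
grip_force: 0.0
```

Request:
send_rows(offset=[[-0.05, -0.04, 0.13], [0, 0, 0], [0, 0, 0], [0, 0, 0], [0, 0, 0], [0, 0, 0], [0, 0, 0], [0, 0, 0]], rotation=[[0, 0, 0], [0, 0, 0], [0, 0, 0], [0, 0, 0], [0, 0, 0], [0, 0, 0], [0, 0, 0], [0, 0, 0]], grip=[-1, 0.1, 0.3, 0.6, 1, 1, 1, 1])

```text
t: 25.75
tool_pos: [0.6493, 0.0383, 0.0023]
tcp_rot: [0.717, 0.697, -0.0, 0.0]
wrist_force: [-0.2, 0.7, 0.7]
width: 0.0507
grip_force: 15.0
```

Request:
send_rows(offset=[[0, 0, -0.5], [0, 0, -1], [0, 0, -1], [0, 0, -1], [0, 0, -1], [-1, -0.39, -0.6], [-1, -0.39, 0], [-1, -0.39, 0], [-1, -0.39, 0], [-1, -0.39, 0]], rotation=[[0, 0, 0], [0, 0, 0], [0, 0, 0], [0, 0, 0], [0, 0, 0], [0, 0, 0], [0, 0, 0], [0, 0, 0], [0, 0, 0], [0, 0, 0]], grip=[1, 1, 1, 1, 1, 1, 1, 1, 1, 1])

```text
t: 26.75
tool_pos: [0.606, -0.0629, 0.1038]
tcp_rot: [0.717, 0.697, -0.0, -0.0]
wrist_force: [-0.0, -0.2, 0.4]
width: 0.0512
grip_force: 15.0
```

Request:
send_rows(offset=[[-1, -0.39, 0], [-1, -0.39, 0], [-1, -0.39, 0], [-1, -0.39, 0], [-1, -0.39, 0], [-1, -0.39, 0], [-1, -0.39, 0], [-0.85, -0.3, 0], [0, 0, 0.5], [0, 0, 0]], rotation=[[0, 0, 0], [0, 0, 0], [0, 0, 0], [0, 0, 0], [0, 0, 0], [0, 0, 0], [0, 0, 0], [0, 0, 0], [0, 0, 0], [0, 0, 0]], grip=[1, 1, 1, 1, 1, 1, 1, 1, 1, 1])

```text
t: 27.75
tool_pos: [0.5412, -0.2162, 0.0928]
tcp_rot: [0.717, 0.697, -0.001, -0.001]
wrist_force: [-0.1, 0.4, -0.4]
width: 0.0512
grip_force: 15.0
```

```bash
python3 chk.py d1 .0097
```

```text
27.75 [ 0.5412 -0.2162  0.0928] [ 7.172e-01  6.969e-01 -5.000e-04 -9.000e-04] 0.05120904811525008
part [ 542.1 -215.5   26.8  542.3 -215.7   50.5   53.4]
cheek +y 1076 [[0.5132, -0.1976], [0.5425, -0.186], [0.5727, -0.1815]]
```

View pics/d1.png

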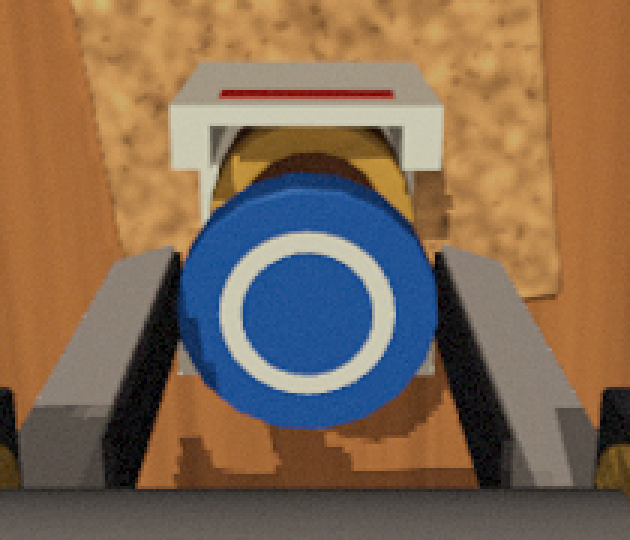

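The disc is held centred over the pocket, with the ring seated squarely beneath.

Request:
send_rows(offset=[[0.01, 0.03, 0.2], [0, 0, 0.35], [0, 0, 0.4], [0, 0, 0.4], [0, 0, 0.35], [0, 0, 0.15], [0, 0, 0], [0, 0, 0]], rotation=[[0, 0, 0], [0, 0, 0], [0, 0, 0], [0, 0, 0], [0, 0, 0], [0, 0, 0], [0, 0, 0], [0, 0, 0]], grip=[1, 1, 1, 1, 1, 1, 1, 1])

```text
t: 28.6
tool_pos: [0.5432, -0.2157, 0.0572]
tcp_rot: [0.717, 0.697, -0.0, -0.0]
wrist_force: [-1.4, 0.7, -1.1]
width: 0.0512
grip_force: 15.0
```

Request:
send_rows(offset=[[0, -0.05, 0.1], [0, 0, 0.08], [0, 0, 0.03], [0, 0, 0.02], [0, 0, 0], [0, 0, 0]], rotation=[[0, 0, 0], [0, 0, 0], [0, 0, 0], [0, 0, 0], [0, 0, 0], [0, 0, 0]], grip=[1, 1, 1, 1, 1, 1])

```text
t: 29.2
tool_pos: [0.5425, -0.2157, 0.0527]
tcp_rot: [0.717, 0.697, -0.0, 0.0]
wrist_force: [-0.5, -0.9, -1.0]
width: 0.0513
grip_force: 15.0
```

Request:
send_rows(offset=[[0, -0.02, 0.03], [0, 0, 0.02], [0, 0, 0]], rotation=[[0, 0, 0], [0, 0, 0], [0, 0, 0]], grip=[1, 1, 1])

```text
t: 29.5
tool_pos: [0.5422, -0.2158, 0.0522]
tcp_rot: [0.717, 0.697, 0.0, 0.0]
wrist_force: [-3.0, 1.2, 9.2]
width: 0.0509
grip_force: 15.0
```

Request:
send_rows(offset=[[0, 0, -0.01], [0, 0, 0], [0, 0, 0], [0, 0, 0], [0, 0, -0.5], [0, 0, -1], [0, 0, -1], [0, 0, -1], [0, 0, 0], [0, 0, 0]], rotation=[[0, 0, 0], [0, 0, 0], [0, 0, 0], [0, 0, 0], [0, 0, 0], [0, 0, 0], [0, 0, 0], [0, 0, -0.71], [0, 0, -1], [0, 0, -1]], grip=[0, -1, -1, -1, -1, -1, -1, -1, -1, -1])

```text
t: 30.5
tool_pos: [0.5425, -0.2158, 0.1232]
tcp_rot: [0.614, 0.789, 0.0, 0.001]
wrist_force: [0.1, 0.8, 0.7]
width: 0.094
grip_force: 0.0
```

Request:
send_rows(offset=[[0, 0, 0], [0, 0, 0], [0, 0, 0], [0, 0, 0], [0, 0, 0], [0, 0, 0], [0, 0, 0], [0, 0, 0], [0, 0, 0], [0, 0, 0]], rotation=[[0, 0, -1], [0, 0, -1], [0, 0, -1], [0, 0, -1], [0, 0, -1], [0, 0, -1], [0, 0, -1], [0, 0, -1], [0, 0, -1], [0, 0, -1]], grip=[-1, -1, -1, -1, -1, -1, -1, -1, -1, -1])

```text
t: 31.5
tool_pos: [0.542, -0.2159, 0.1226]
tcp_rot: [0.161, 0.987, -0.0, 0.0]
wrist_force: [-0.2, -0.8, 0.4]
width: 0.094
grip_force: 0.0
```

Request:
send_rows(offset=[[0, 0, 0], [0, 0, 0], [0, 0, 0], [0, 0, 0], [0, 0, 0]], rotation=[[0, 0, -1], [0, 0, -1], [0, 0, -1], [0, 0, 0], [0, 0, 0]], grip=[-1, -1, -1, -1, -1])

```text
t: 32.0
tool_pos: [0.542, -0.2159, 0.1223]
tcp_rot: [0.015, 1.0, -0.0, 0.0]
wrist_force: [-0.8, 0.4, -0.3]
width: 0.0936
grip_force: 0.0
```

```bash
python3 - <<'E'
from rig import bot,viewer
from h import *
s=bot.sense();t=s["tool_pos"];print(s["t"],np.round(s["q"],2),np.round(t,4),R.from_quat(s["tcp_rot"]).as_matrix().round(4).tolist())
f=viewer.grab_frame("wrist");np.savez("w7.npz",**f);cv2.imwrite("pics/w7.png",f["color"]);P=cloud(f)
print("disc",circ(f,(220,120,420,305),.062,(100,120,50),(130,255,255)))
m=mask(f,(200,120,440,305),(0,0,110),(179,70,255))>0;ok=(P[...,2]>.066)&(P[...,2]<.075)&m;v,u=np.nonzero(ok)
Q=np.array([onz(f,a,b,.07)[:2] for a,b in zip(u,v)],np.float32)*1000;print(cv2.minAreaRect(Q),np.percentile(Q,[.5,99.5],axis=0))
E
```

```text
32.0 [ 0.02  0.38  0.32  1.91 -0.15  0.88  1.95] [ 0.542  -0.2159  0.1223] [[-0.9995, 0.0302, 0.0003], [0.0302, 0.9995, -0.0002], [-0.0003, -0.0002, -1.0]]
disc [ 541.7 -216.5   26.   541.8 -216.7   50.5   51.8]
((541.942138671875, -215.15060424804688), (64.89054870605469, 60.0836296081543), 88.29431915283203) [[ 511.14219986 -247.71644402]
 [ 572.72222931 -182.66173134]]
```

View pics/w7.png

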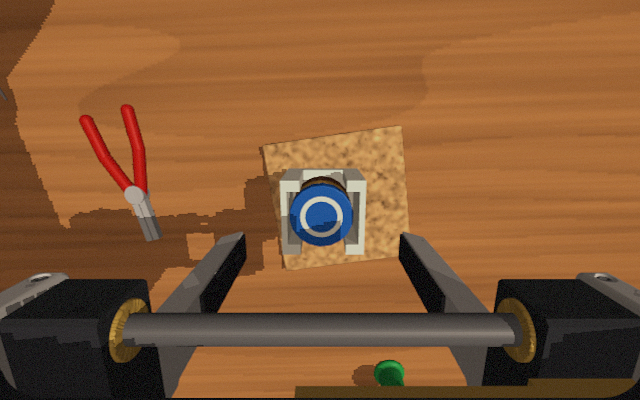

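All three parts are stacked at (321,215) and centred, and the fingers straddle the two cheeks. Lower, grip and lift.

Request:
send_rows(offset=[[0, 0.04, 0.7], [0, 0, 1], [0, 0, 1], [0, 0, 0.8], [0, 0, 0.4], [0, 0, 0.25], [0, 0, 0], [0, 0, 0]], rotation=[[0, 0, 0], [0, 0, 0], [0, 0, 0], [0, 0, 0], [0, 0, 0], [0, 0, 0], [0, 0, 0], [0, 0, 0]], grip=[-1, -1, -1, -1, -1, -1, -1, -1])

```text
t: 32.85
tool_pos: [0.5424, -0.215, 0.0393]
tcp_rot: [0.014, 1.0, -0.0, 0.0]
wrist_force: [0.4, -0.4, -0.0]
width: 0.0939
grip_force: 0.0
```

Request:
send_rows(offset=[[0, 0, 0], [0, 0, 0], [0, 0, 0], [0, 0, 0], [0, 0, 0], [0, 0, 0], [0, 0, 0], [0, 0, 0]], rotation=[[0, 0, 0], [0, 0, 0], [0, 0, 0], [0, 0, 0], [0, 0, 0], [0, 0, 0], [0, 0, 0], [0, 0, 0]], grip=[-0.4, -0.2, 0.2, 0.6, 1, 1, 1, 1], newtons=35)

```text
t: 33.65
tool_pos: [0.5422, -0.215, 0.0391]
tcp_rot: [0.013, 1.0, -0.0, 0.0]
wrist_force: [0.2, 0.6, 5.3]
width: 0.0647
grip_force: 35.0
```

Lift gently by 150 mm.

Request:
send_rows(offset=[[0, 0, -0.1], [0, 0, -0.2], [0, 0, -0.3], [0, 0, -0.4], [0, 0, -0.5], [0, 0, -0.5], [0, 0, -0.5], [0, 0, -0.5], [0, 0, -0.5], [0, 0, -0.5]], rotation=[[0, 0, 0], [0, 0, 0], [0, 0, 0], [0, 0, 0], [0, 0, 0], [0, 0, 0], [0, 0, 0], [0, 0, 0], [0, 0, 0], [0, 0, 0]], grip=[1, 1, 1, 1, 1, 1, 1, 1, 1, 1])

```text
t: 34.65
tool_pos: [0.542, -0.2149, 0.1198]
tcp_rot: [0.013, 1.0, -0.0, 0.0]
wrist_force: [-0.3, 0.4, -4.3]
width: 0.0648
grip_force: 35.0
```

Request:
send_rows(offset=[[0, 0, -0.5], [0, 0, -0.5], [0, 0, -0.5], [0, 0, -0.5], [0, 0, -0.5], [0, 0, -0.5], [0, 0, -0.3], [0, 0, -0.2], [0, 0, 0], [0, 0, 0]], rotation=[[0, 0, 0], [0, 0, 0], [0, 0, 0], [0, 0, 0], [0, 0, 0], [0, 0, 0], [0, 0, 0], [0, 0, 0], [0, 0, 0], [0, 0, 0]], grip=[1, 1, 1, 1, 1, 1, 1, 1, 1, 1])

```text
t: 35.65
tool_pos: [0.5419, -0.2148, 0.1886]
tcp_rot: [0.013, 1.0, 0.0, -0.0]
wrist_force: [0.4, -0.6, -4.5]
width: 0.065
grip_force: 35.0
```

```bash
python3 - <<'E'
from rig import bot,viewer
from h import *
s=bot.sense();t=s["tool_pos"];print(s["t"],np.round(t,4),s["width"],s["grip_force"],np.abs(s["dq"]).max(),np.round(s["wrist_force"],1),R.from_quat(s["tcp_rot"]).as_matrix().round(4).tolist())
f=viewer.grab_frame("wrist");g=viewer.grab_frame("scene");P=cloud(f)
print("disc",circ(f,(220,120,420,305),t[2]+.023,(100,120,50),(130,255,255)))
m=mask(f,(200,120,440,305),(100,120,50),(130,255,255))>0;Q=P[m&(P[...,2]>.1)];A=np.c_[Q[:,:2],np.ones(len(Q))];c=np.linalg.lstsq(A,Q[:,2],rcond=None)[0];print("slope",c,np.median(Q[:,2]))
m=mask(f,(200,120,440,305),(0,0,110),(179,70,255))>0;ok=m&(abs(P[...,2]-t[2]-.031)<.006);W=P[ok];print("rim",len(W),np.median(W,axis=0),np.linalg.lstsq(np.c_[W[:,:2],np.ones(len(W))],W[:,2],rcond=None)[0])
cv2.imwrite("pics/end.png",np.hstack([cv2.resize(f["color"][120:310,225:415],(400,400)),cv2.resize(g["color"][60:260,180:380],(400,400))]))
E
```

```text
35.65 [ 0.5419 -0.2148  0.1886] 0.06498012066458364 34.99883830547333 0.005842666394540312 [ 0.4 -0.6 -4.5] [[-0.9996, 0.0268, -0.0005], [0.0268, 0.9996, 0.0001], [0.0005, 0.0, -1.0]]
disc [ 540.8 -216.    26.6  541.  -216.    50.2   53.2]
slope [0.03806444 0.0011951  0.19090326] 0.2114735816562712
rim 2990 [ 0.52865048 -0.19594751  0.21923599] [-0.01104496  0.00040693  0.22483076]
```

View pics/end.png

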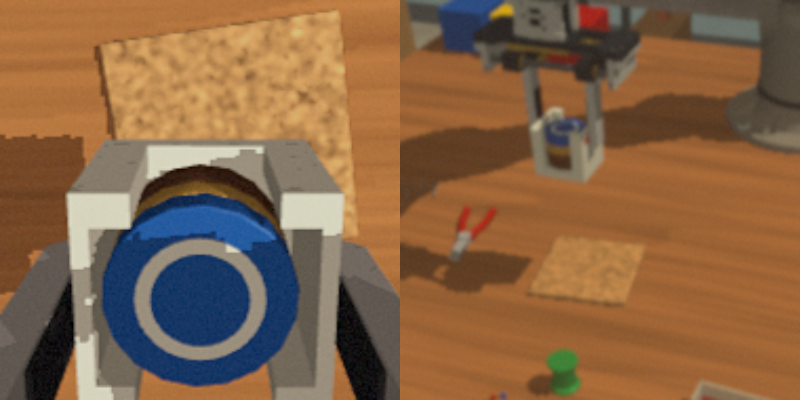

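The cradle hangs level above the board, lifted 149.5 mm, with body, ring and disc stacked inside.

```bash
python3 -c "
from rig import bot
print(bot.job_done())"
```

```text
the job is handed in; nothing more can be done
None
```

The body, ring and disc are stacked in the cradle in that order. The arm is holding the loaded cradle level about 15 cm above the cork board, and the job was handed in at about 36 s; no verdict was returned.

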